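Nip up the analyser's gas-line nut: finger-tight plus a quarter turn

TASK

On the white service deck, run the oblong brass nut down clockwise with the fingers until it is finger-tight, where its long side comes into line with the black line scribed on the deck. Then drop the jaw of the larger open wrench over the nut from above and turn it a further quarter turn clockwise, so that it stands square across the line. Let go of the wrench, leaving it lying flat and at rest, round the nut or beside it, and leave the small wrench, bottle and tube rack where they are.

Things in the scene. Friction and masses are not known exactly. Their poses are not given: they have to be found in the camera images.
- nut_centre (a point): Centre of the oblong brass nut: 50 long (x axis) x 18 wide (y) x 28 mm high, two long flat sides, an 8 mm steel tube stub standing 16 mm above its top. It turns about its vertical axis in the middle of the deck; the point is 28 mm above the bench, the nut's top 42 mm.
- deck: White fixed deck plate 220 x 220 x 12 mm on the bench, origin at the middle of its underside, z up. A thin black line 170 mm long runs under the nut at 45 degrees between its x and y axes (away from the robot and to its left). A fixed brass hexagon cap (24 wide, 18 mm high) stands at x 75, y -75 mm; a steel tube 10 mm high runs from it along the far edge.
- run_down (a joint): Loose turn left in the nut, rad: negative while the nut is loose (starts at -1.2 to -0.6), 0 when finger-tight with its long side along the black line. It grows as the nut is turned clockwise seen from above, and runs easily (0.04 N m).
- extra_turn (a joint): Extra turn of the nut past finger-tight, rad: 0 at finger-tight, pi/2 after a quarter turn clockwise seen from above (nut square across the line). Stiff: takes about 0.7 N m, and stays where it is left.
- wrench_grip (a point): Centre of the handle of the larger open-ended wrench (0.2 to 0.4 kg), flat on the bench left or right of the deck, 10 mm above its flat underside. x axis along the handle to the jaw, z up. Dark steel handle 130 x 16 wide x 20 mm high. The smaller wrench on the other side (gap 11 mm, handle 110 mm) is too narrow for the nut.
- wrench_jaw (a point): Where the nut's centre belongs in the wrench's jaw, 120 mm ahead of wrench_grip, 6 mm above the underside. Two prongs 12 mm thick, 10 wide, along x; gap 28 mm wide from 36 mm behind to 30 mm ahead of this point, open ahead. The nut's long side lies along the prongs with 5 mm play each side, 12 degrees in turning. Best used with the handle towards the robot.
Not all that is in view belongs to the job. What is shaped like the part that bears wrench_grip but green is not meant.

How it is judged:
On the way, in this order (a step that is already met when the one before it is completed fails the run):
1. the nut is run finger-tight (within 9 degrees of the line, and not driven on by more than 17 degrees) (value of joint run_down above -0.16 rad and value of joint extra_turn below 0.3 rad), for 0.2 s.
2. the wrench's jaw is down over the nut, before the nut has gone 30 degrees further (x of nut_centre in the frame of wrench_grip between 0.095 and 0.145 m and y of nut_centre in the frame of wrench_grip between -0.018 and 0.018 m and z of nut_centre in the frame of wrench_grip between -0.012 and 0.022 m and value of joint extra_turn below 0.52 rad), for 0.1 s.
3. the nut is turned on by a quarter turn (at least 67 degrees) with the wrench round it (x of nut_centre in the frame of wrench_grip between 0.095 and 0.145 m and y of nut_centre in the frame of wrench_grip between -0.018 and 0.018 m and z of nut_centre in the frame of wrench_grip between -0.012 and 0.022 m and value of joint extra_turn above 1.17 rad), for 0.1 s.
At the end, for the whole second after the job is handed in: The nut stands a quarter turn (67 to 113 degrees) past finger-tight and has not been slackened by more than 14 degrees; the wrench is released, lying flat (within 11 degrees) on the deck or bench (centre of its handle less than 50 mm above the bench), at rest (value of joint extra_turn between 1.17 and 1.97 rad and value of joint run_down above -0.25 rad and angle between wrench_grip's own z axis and vertical below 0.2 rad and height (world z) of wrench_grip below 0.05 m and linear speed of wrench below 0.03 m/s and contact force between the fingers and wrench below 0.2 N); the robot touches nothing.
It fails at once if the nut is overtightened: more than 113 degrees past finger-tight (value of joint extra_turn above 1.97 rad).
It fails at once if the extra turn is made with the fingers on the nut (past 20 degrees) instead of the wrench (contact force between the fingers and run_down above 2 N and value of joint extra_turn above 0.35 rad).
It fails at once if the loose turn is run down with the wrench on the nut instead of the fingers (contact force between wrench and run_down above 2 N and value of joint run_down below -0.4 rad).
It fails at once if the small wrench, bottle or tube rack is moved more than 30 mm or tipped (distance of any of small_wrench, bottle, rack from where it was at the start of the episode above 0.03 m or angle between any of small_wrench, bottle, rack's own z axis and vertical above 0.4 rad).
It also fails if it takes over 59 s, if anything falls off the work surface, if the arm or the gripper's body presses on something with over 40 N, if the wrist force passes 120 N, or if a joint passes its speed limit or range.

ROBOT

A 6-joint arm with a two-finger parallel gripper is mounted at the origin on the work surface. World frame = base frame: x ahead of the robot, y to its left, z up, the work surface at z = 0. Lengths are in m, angles in rad, forces in N, time in s.
With the tool pointing down it reaches from about 0.3 to 0.875 m from the base axis. Payload 6.4 kg.
Tool frame: the origin (TCP) lies at the very end of the fingers, on their centre line; the grasp point (between the pads) lies ctrl.pinch_z behind it (ctrl.pinch_z is the distance from the TCP to the grasp point, in m); y points along the fingers, z is the direction in which the jaws open and shut, and the axes are right-handed (so a half turn about y gives the same grasp; the last joint's range is limited). The gripper opens to 85 mm and grips with 20 to 120 N. Pads are 22 mm wide; open, the fingers measure 114 mm over their backs; the gripper's body (76 mm by 85 mm) begins 54 mm behind the grasp point. The pads swing forward as they close: fully open they stand 13 mm farther back than shut.
Start: joints at [-1.312, 0.181, 1.607, -0, 1.354, -0.206], TCP at [0.258, -0.514, 0.206] pointing down, gripper open.
Joint ranges: [-2.99, 2.99], [-0.89, 2.07], [0.3, 2.58], [-1.14, 4.28], [0, 2.63], [-3.12, 3.12]. Speed limits (rad/s): [2.57, 2.57, 3.01, 3.14, 3.14, 3.14].

INTERFACE

Orientations are given as a unit quaternion [w, x, y, z].
In Python, from bench import ctrl gives the robot as it stands.
- The arm moves only by the shell command python3 -m pendant 'ROWS'. ROWS is JSON, one flat list of numbers, 7 for each row, row after row: the shift along the world's x, y, z in m, then the turn, a rotation vector about the world's x, y, z in degrees, then the finger opening in m, from 0 to 0.0854. In form: [tx, ty, tz, rx, ry, rz, hand, tx, ty, tz, rx, ry, rz, hand, ...]. A call has 1 to 12 rows; each row shifts and turns the commanded pose from where the row before left it; what a row does not reach is not made up. A row lasts 1/8 s, in which the tool goes at most 62.5 mm and 10.7 degrees, less where a joint would pass 70% of its speed; a pose out of reach is approached as far as the arm can. A call with a gripper value outside its range is refused whole. The fingers move at their own pace and stop on an object; the grip force is fixed at half the most. Time passes only in rows, so rows that do not move let the fingers close. It gives the time, the measured TCP pose, the force and the opening at its end, in the units of the state.
- ctrl.get_obs(): the state, without advancing time (a new reading comes with each control period).
- ctrl.camera(name): name is "scene" or "top" or "wrist"; returns the picture (420x560x3 uint8, red, green, blue); there is no depth.
- ctrl.camera_info(name): a dict with "fx", "fy", "cx", "cy" (pixels), "origin" and "rotation" of the camera in the world; the wrist camera has in their place "tool_from_camera" (4x4, takes a point from camera to tool coordinates, whose origin is the TCP and whose axes are the tool frame's). Camera axes: x right, y down, z forward; pixel columns grow to the right and rows downward; lengths in m; the calibration is good to about 2 mm. A picture is of the moment at which its call begins: read the wrist's pose just before it. camera_info takes no time and is no camera call.
- ctrl.hand_in(): hands the job in, once; it reports no verdict.
Trained networks look in the newest picture that a camera, given by its name, has taken for a name from the list of things; names that differ only in an ending like _2 or _b are one class to them, and where a whole thing is asked for, a point or a joint stands for the part that bears it (a point fixed in the world has none). Each returns a list of dicts, best first, with "score" (0 to 1); they miss things now and then, are a little off and sometimes report something else, mostly with a low value. They report only what shows in the picture. A call takes as long as a camera call. They do not tell look-alikes from the thing itself.
- ctrl.silhouettes(target, camera): "mask" (420x560 bool, what is visible of it) and "bbox" ([left, top, right, bottom] in pixels, round what is visible of it).
The state is a dict: "time_s": time; "q": joint angles; "dq": joint speeds; "joint_efforts": joint torques, N m; "eef_pos": TCP position; "eef_rot": TCP orientation; "wrist_force": force on the tool from outside, world axes, zero at the start; "torque": the same for the moment, N m; "opening": opening from 0.0 (shut) to 1.0 (fully open).
Only numpy, scipy, OpenCV 4.12 (cv2) and the standard library are available. Lean on these libraries where they do the work, as an engineer would, in place of code of your own. Each camera call takes 0.05 s, during which the arm holds its last target.

## Working session

There is one attempt and no reset: what is moved stays moved. The work goes in short steps, Python scripts to look and compute and a shell command to move; the robot and the scene stay as the last step left them, time stands still between calls to the robot, and variables do not carry over. Pictures are saved under pics/ and viewed, and the job is handed in when it is done.

```bash
ls; mkdir -p pics
python3 - <<'E'
from bench import ctrl
import cv2,numpy as np
o=ctrl.get_obs(); print({k:np.round(v,3).tolist() for k,v in o.items()}, ctrl.pinch_z)
for n in ["scene","top","wrist"]:
    im=ctrl.camera(n); cv2.imwrite(f"pics/{n}0.png",im[:,:,::-1])
    print(n,{k:np.round(v,4).tolist() for k,v in ctrl.camera_info(n).items()})
E
```

```text
pics
{'time_s': 0.0, 'q': [-1.312, 0.182, 1.608, 0.0, 1.354, -0.206], 'dq': [-0.001, -0.0, 0.0, -0.002, 0.0, -0.0], 'joint_efforts': [-0.001, -44.487, -35.134, -0.0, 0.009, 0.0], 'eef_pos': [0.258, -0.513, 0.205], 'eef_rot': [0.163, -0.163, 0.689, -0.687], 'wrist_force': [0.62, 0.061, 0.574], 'torque': [0.006, 0.033, 0.018], 'opening': 1.0} 0.0187
scene {'fx': 397.2346, 'fy': 397.2346, 'cx': 271.6533, 'cy': 201.9048, 'origin': [0.8765, 0.3428, 0.96], 'rotation': [-0.1276, 0.4946, 0.8285, -0.2296]}
top {'fx': 401.0706, 'fy': 401.0706, 'cx': 279.6264, 'cy': 209.7291, 'origin': [0.3599, 0.1017, 1.1135], 'rotation': [0.016, -0.7046, 0.7091, -0.0201]}
wrist {'fx': 375.1086, 'fy': 375.1086, 'cx': 280.6616, 'cy': 208.322, 'tool_from_camera': [[-0.0012, 0.9582, 0.2863, -0.0736], [0.0011, -0.2863, 0.9582, -0.1691], [1.0, 0.0014, -0.0007, 0.0006], [0.0, 0.0, 0.0, 1.0]]}
```

View pics/top0.png

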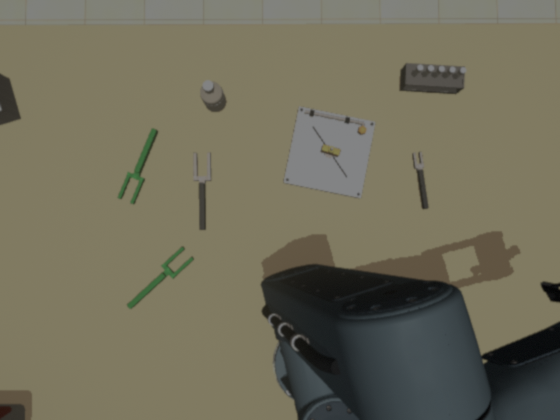

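View pics/scene0.png

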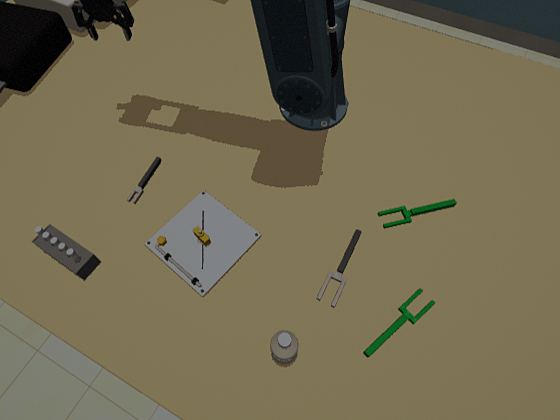

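```bash
cat > h.py <<'E'
from bench import ctrl
import cv2,numpy as np
from scipy.spatial.transform import Rotation as R
def rot(q): return R.from_quat([q[1],q[2],q[3],q[0]]).as_matrix()
def cam(n):
    i=ctrl.camera_info(n)
    K=(i['fx'],i['fy'],i['cx'],i['cy'])
    if n=='wrist':
        o=ctrl.get_obs();T=np.eye(4);T[:3,:3]=rot(o['eef_rot']);T[:3,3]=o['eef_pos']
        T=T@np.array(i['tool_from_camera']);return K,T[:3,:3],T[:3,3]
    r=np.array(i['rotation']); r=rot(r) if r.size==4 else r
    return K,r,np.array(i['origin'])
def px2w(c,uv,z):
    K,r,o=c; uv=np.atleast_2d(np.array(uv,float))
    d=np.c_[(uv[:,0]-K[2])/K[0],(uv[:,1]-K[3])/K[1],np.ones(len(uv))]@r.T
    return o+d*((z-o[2])/d[:,2])[:,None]
def w2px(c,p):
    K,r,o=c; p=(np.atleast_2d(p)-o)@r
    return np.c_[K[0]*p[:,0]/p[:,2]+K[2],K[1]*p[:,1]/p[:,2]+K[3]]
E
python3 - <<'E'
from h import *
for n in ["top","scene"]:
    c=cam(n); im=ctrl.camera(n)
    if n=="top":
        cv2.imwrite("pics/topcrop.png",cv2.resize(im[90:240,180:440],None,fx=3,fy=3,interpolation=cv2.INTER_CUBIC)[:,:,::-1])
    for t,z in [("nut_centre",.035),("deck",.012),("wrench_grip",.012),("bottle",0),("rack",0),("small_wrench",.01)]:
        try: L=ctrl.silhouettes(t,n)
        except Exception as e: print(t,e); continue
        for d in L[:3]:
            m=d['mask'].astype(np.uint8); v,u=np.nonzero(m)
            w=px2w(c,np.c_[u,v],z)[:,:2]
            rc=cv2.minAreaRect((w*1000).astype(np.float32))
            box=cv2.boxPoints(rc)
            mean=w.mean(0); ev,V=np.linalg.eigh(np.cov(w.T)); a=np.degrees(np.arctan2(V[1,1],V[0,1]))
            print(n,t,round(d['score'],2),d['bbox'],"mean",mean.round(4),"ax",a.round(1),"rect",np.round(rc[0],1),np.round(rc[1],1),round(rc[2],1), box.round(0).tolist() if t=="deck" else "")
E
```

```text
top nut_centre 0.68 [320.0, 140.8, 338.9, 155.0] mean [ 0.5766 -0.0423] ax 72.5 rect [576.7 -42.6] [49.4 26. ] 67.7 
top deck 0.62 [279.6, 107.2, 374.1, 199.8] mean [ 0.5755 -0.0434] ax 164.7 rect [576.2 -43.6] [223.3 225.7] 78.3 [[443.0, -130.0], [664.0, -176.0], [709.0, 43.0], [488.0, 89.0]]
top wrench_grip 0.98 [194.2, 149.1, 213.2, 228.9] mean [0.4741 0.309 ] ax -179.5 rect [469.5 308.5] [210.   49.6] 0.3 
top wrench_grip 0.62 [128.5, 246.0, 191.8, 307.0] mean [0.2322 0.4238] ax 132.7 rect [229. 427.] [ 48.5 216.3] 42.3 
top wrench_grip 0.57 [118.8, 131.8, 154.7, 205.2] mean [0.5351 0.4822] ax 159.1 rect [542.9 479. ] [ 49.3 212.4] 68.2 
bottle it knows: deck, extra_turn, nut_centre, run_down, wrench_grip, wrench_jaw
rack it knows: deck, extra_turn, nut_centre, run_down, wrench_grip, wrench_jaw
small_wrench it knows: deck, extra_turn, nut_centre, run_down, wrench_grip, wrench_jaw
scene nut_centre 0.53 [190.6, 223.8, 212.8, 244.6] mean [ 0.5792 -0.0418] ax 66.7 rect [579.1 -43. ] [64.1 25.6] 73.0 
scene deck 0.68 [144.3, 190.1, 257.9, 299.2] mean [ 0.5843 -0.0398] ax 106.4 rect [5
[... 181 characters left out ...]
.3 -53.9] [63.4 26.2] 73.1 [[552.0, -80.0], [577.0, -88.0], [595.0, -27.0], [570.0, -20.0]]
scene wrench_grip 0.93 [366.3, 286.4, 433.2, 356.9] mean [0.5443 0.48  ] ax 157.3 rect [545.4 479.5] [ 46.1 214.9] 68.5 
scene wrench_grip 0.9 [320.0, 227.1, 359.6, 307.3] mean [0.4861 0.3082] ax -179.2 rect [470.7 306.7] [218.3  48.2] 1.7 
scene wrench_grip 0.82 [378.1, 198.5, 456.0, 229.0] mean [0.2357 0.421 ] ax 133.7 rect [229.4 427.8] [ 52.5 223.2] 43.2 
bottle it knows: deck, extra_turn, nut_centre, run_down, wrench_grip, wrench_jaw
rack it knows: deck, extra_turn, nut_centre, run_down, wrench_grip, wrench_jaw
small_wrench it knows: deck, extra_turn, nut_centre, run_down, wrench_grip, wrench_jaw
```

View pics/topcrop.png

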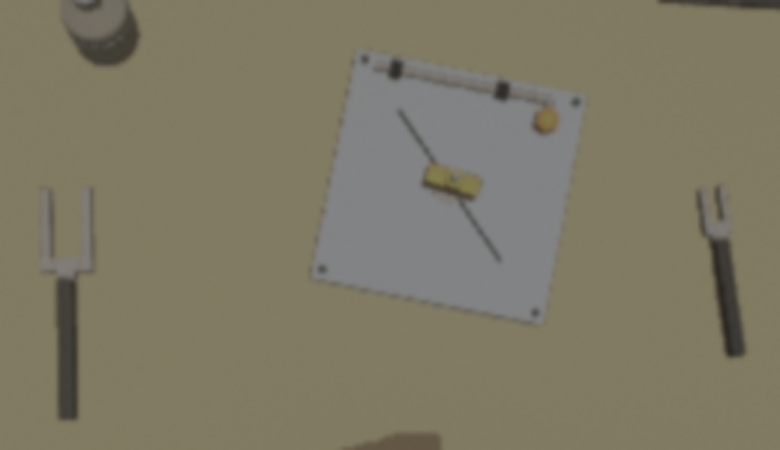

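Run:
```python
from h import *
o=ctrl.get_obs(); print(rot(o['eef_rot']).round(3)); z=rot(o['eef_rot'])[:,2]; print(np.degrees(np.arctan2(z[1],z[0])),np.degrees(o['q'][0]),np.degrees(o['q'][5]))
# nut pixels by colour in the top view, top at z=.042
im=ctrl.camera("top");c=cam("top")
hsv=cv2.cvtColor(im,cv2.COLOR_RGB2HSV)
m=np.zeros(im.shape[:2],bool);m[138:162,315:345]=True
m&=(hsv[...,1]>110)
v,u=np.nonzero(m);w=px2w(c,np.c_[u,v],.036)[:,:2];ev,V=np.linalg.eigh(np.cov(w.T));print(len(u),w.mean(0),np.degrees(np.arctan2(V[1,1],V[0,1])),cv2.minAreaRect((w*1000).astype(np.float32)))
# line ends & wrench pts from crop pixel
f=lambda x,y:[(x+.5)/3-.5+180,(y+.5)/3-.5+90]
print(px2w(c,[f(400,110),f(500,262)],.012)[:,:2])
print(px2w(c,[f(67,416),f(67,280)],.02)[:,:2], px2w(c,[f(46,188),f(89,188),f(41,267),f(91,267)],.012)[:,:2])
```

```text
[[-0.894  0.     0.448]
 [-0.448 -0.    -0.894]
 [ 0.    -1.     0.   ]]
-63.3714098851101 -75.19132812020106 -11.819932095138245
0 [nan nan] nan ((0.0, 0.0), (0.0, 0.0), 0.0)
[[ 0.64774192  0.00083269]
 [ 0.50554264 -0.08982756]]
[[0.36632748 0.30673126]
 [0.49025438 0.30714645]] [[0.57658103 0.32828325]
 [0.57636667 0.28866147]
 [0.50335437 0.33256346]
 [0.50308879 0.2866471 ]]
  avg = a.mean(axis, **keepdims_kw)
  ret = um.true_divide(
<stdin>:8: RuntimeWarning: Degrees of freedom <= 0 for slice
  c *= np.true_divide(1, fact)
  c *= np.true_divide(1, fact)
<stdin>:8: RuntimeWarning: Mean of empty slice.
```

```bash
python3 -m pendant '[0.0266,0.0392,0,0,0,4.28,0.0854,0.0266,0.0392,0,0,0,4.28,0.0854,0.0266,0.0392,0,0,0,4.28,0.0854,0.0266,0.0392,0,0,0,4.28,0.0854,0.0266,0.0392,0,0,0,4.28,0.0854,0.0266,0.0392,0,0,0,4.28,0.0854,0.0266,0.0392,0,0,0,4.28,0.0854,0.0266,0.0392,-0.010,0,0,4.28,0.0854,0.0266,0.0392,-0.01,0,0,4.28,0.0854,0.0266,0.0392,-0.01,0,0,4.28,0.0854,0.0266,0.0392,-0.01,0,0,4.28,0.0854,0.0266,0.0392,0,0,0,4.28,0.0854]'; python3 -m pendant '[0,0,0,0,0,0,0.0854,0,0,0,0,0,0,0.0854]'
cat > look.py <<'E'
import sys
from h import *
n,out=sys.argv[1],sys.argv[2]
o=ctrl.get_obs();z=rot(o['eef_rot'])[:,2]
print("t",round(o['time_s'],2),"pos",o['eef_pos'].round(4) if hasattr(o['eef_pos'],'round') else o['eef_pos'],"yaw",np.degrees(np.arctan2(z[1],z[0])).round(2),"op",o['opening'],"F",np.round(o['wrist_force'],1),"q6",np.degrees(o['q'][5]).round(1))
im=ctrl.camera(n); cv2.imwrite(f"pics/{out}.png",im[:,:,::-1]); np.savez(f"pics/{out}.npz",im=im,pos=o['eef_pos'],rot=o['eef_rot'])
E
python3 look.py wrist w1
```

```text
time_s: 2.1
eef_pos: [0.5771, -0.0421, 0.1648]
eef_rot: [0.445, -0.446, 0.549, -0.549]
wrist_force: [0.6, -0.2, 0.1]
opening: 1.001
time_s: 2.35
eef_pos: [0.5767, -0.0437, 0.1656]
eef_rot: [0.445, -0.445, 0.55, -0.55]
wrist_force: [0.3, 0.0, 1.1]
opening: 1.0
t 2.35 pos [ 0.5767 -0.0437  0.1656] yaw -12.0 op 0.9997473386486517 F [0.3 0.  1.1] q6 -4.1
```

View pics/w1.png

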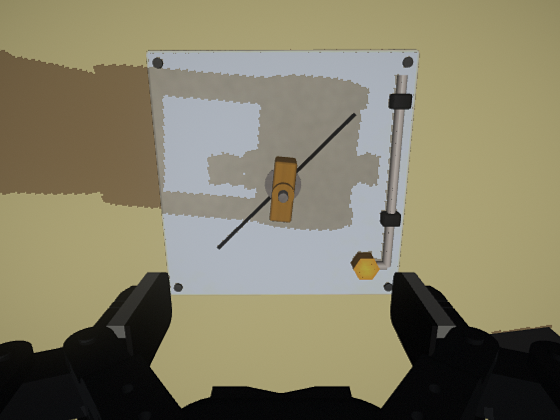

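The wrist picture shows the nut at about (283,189), nearly in line with the image columns, with the line from (219,247) to (355,114). The open fingers are at the bottom. I'll measure it from there.

```bash
cat > nut.py <<'E'
import sys
from h import *
c=cam("wrist")
im=np.load(f"pics/{sys.argv[1]}.npz")['im']
ctrl_m=None
for d in ctrl.silhouettes("nut_centre","wrist")[:2]:
    m=d['mask']; v,u=np.nonzero(m)
    w=px2w(c,np.c_[u,v],.042)[:,:2]
    rc=cv2.minAreaRect((w*1000).astype(np.float32)); ev,V=np.linalg.eigh(np.cov(w.T))
    print(round(d['score'],2),d['bbox'],w.mean(0).round(4),np.degrees(np.arctan2(V[1,1],V[0,1])).round(1),np.round(rc[0],1),np.round(rc[1],1),round(rc[2],1))
E
python3 nut.py w1
python3 - <<'E'
from h import *
c=cam("wrist")
s=px2w(c,[(157.5,63),(408,62),(389,287),(178,288)],.012)[:,:2];print("screws",s.round(4).tolist(),s.mean(0)); d=s[1]-s[2];print(np.degrees(np.arctan2(*(s[0]-s[3])[::-1])),np.degrees(np.arctan2(*(s[1]-s[0])[::-1])), np.linalg.norm(s[0]-s[2]))
l=px2w(c,[(219,247),(355,114)],.012)[:,:2];print("line",l.tolist(),l.mean(0),np.degrees(np.arctan2(*(l[1]-l[0])[::-1])),np.linalg.norm(l[1]-l[0]))
n=px2w(c,[(275.5,157),(296.5,157.5),(291.5,221.5),(270.5,220.5)],.042)[:,:2];print("nuttop",n.tolist(),n.mean(0));a=(n[0]+n[1]-n[2]-n[3])/2;print(np.linalg.norm(a),np.degrees(np.arctan2(a[1],a[0])))
E
```

```text
0.61 [271.5, 157.6, 297.5, 224.9] [ 0.5793 -0.0433] 73.8 [579.2 -43.8] [53.6 17.8] 72.8
screws [[0.5009, 0.0725], [0.6982, 0.0313], [0.6576, -0.1661], [0.4596, -0.125]] [ 0.57908693 -0.04683498]
78.17898808485485 -11.812798424727934 0.2854326983232833
line [[0.5088029489282655, -0.09223749936000694], [0.6503490641854666, -5.817926398272652e-05]] [ 0.57957601 -0.04614784] 33.073451135066705 0.1689151556189383
nuttop [[0.5791459398542721, -0.016960592145227743], [0.5951445751562127, -0.02076803641320786], [0.5807336249049583, -0.07173008915992782], [0.5640112027630799, -0.067284735091025]] [ 0.57975884 -0.04418586]
0.052753770193230035 73.73777240384257
```

```bash
python3 -m pendant '[0.0022,-0.0013,-0.03,0,0,-4.2,0.05,0,0,-0.04,0,0,0,0.05,0,0,-0.04,0,0,0,0.05,0,0,-0.025,0,0,0,0.05,0,0,-0.010,0,0,0,0.05,0,0,0,0,0,0,0.05]'; python3 look.py wrist w2
```

```text
time_s: 3.2
eef_pos: [0.5789, -0.0456, 0.0207]
eef_rot: [0.424, -0.424, 0.566, -0.566]
wrist_force: [-0.7, -0.7, 0.9]
opening: 0.58
t 3.2 pos [ 0.5789 -0.0456  0.0207] yaw -16.28 op 0.5804644964732357 F [-0.7 -0.7  0.9] q6 0.1
```

View pics/w2.png

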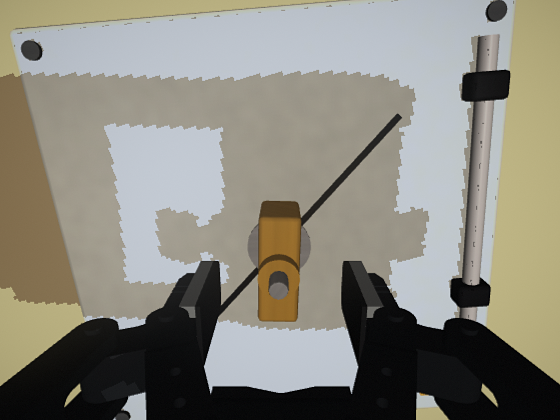

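The nut (x 258–300) is centred between the jaws. Next I close the fingers.

```bash
python3 -m pendant '[0,0,0,0,0,0,0.01,0,0,0,0,0,0,0.01,0,0,0,0,0,0,0.01,0,0,0,0,0,0,0.01,0,0,0,0,0,0,0.01]'; python3 look.py wrist w3
```

```text
time_s: 3.88
eef_pos: [0.5792, -0.0449, 0.0207]
eef_rot: [-0.425, 0.425, -0.565, 0.566]
wrist_force: [-0.3, 0.3, 0.8]
opening: 0.115
t 3.88 pos [ 0.5792 -0.0449  0.0207] yaw -16.2 op 0.11452012628957937 F [-0.3  0.3  0.8] q6 0.1
```

View pics/w3.png

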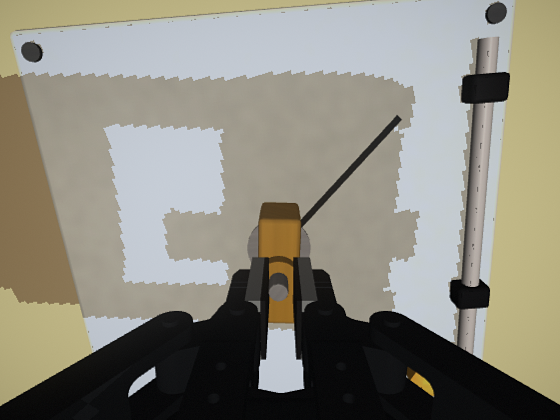

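```bash
python3 look.py scene s3
python3 - <<'E'
import cv2
im=cv2.imread('pics/s3.png')[150:310,120:320]; cv2.imwrite('pics/s3c.png',cv2.resize(im,None,fx=3.7,fy=3.7,interpolation=cv2.INTER_CUBIC))
im=cv2.imread('pics/w3.png')[180:400,180:380]; cv2.imwrite('pics/w3c.png',cv2.resize(im,None,fx=2.7,fy=2.7,interpolation=cv2.INTER_CUBIC))
E
```

```text
t 3.92 pos [ 0.5792 -0.0449  0.0207] yaw -16.21 op 0.11324046075532149 F [-0.1  0.8 -0.8] q6 0.1
```

View pics/s3c.png

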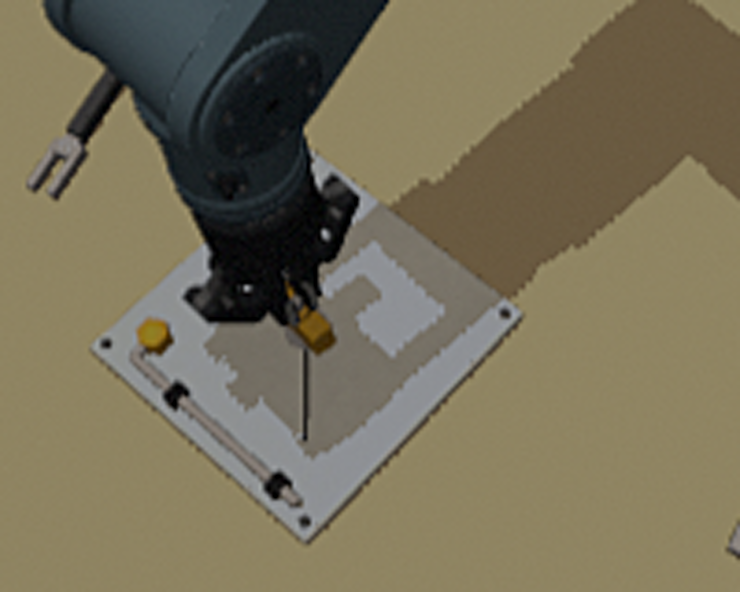

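View pics/w3c.png

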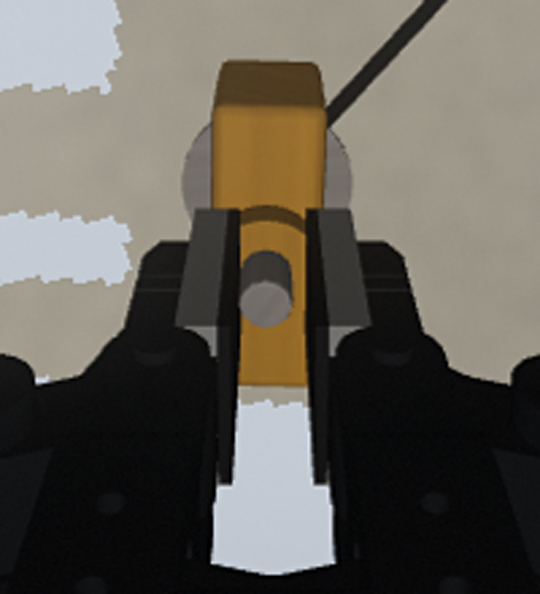

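Run:
```python
from h import *
c=cam("scene")
for z in (.0207,.042,.051,.058): p=w2px(c,[.5792,-.0449,z])[0]; print(z,p,(p-[120,150])*3.7)
c=cam("wrist");
for y in (0,-.02,-.03,-.04):
  o=ctrl.get_obs();P=np.array([[-.011,y,-.0049],[-.011,y,.0049],[.011,y,.0049]])@rot(o['eef_rot']).T+o['eef_pos'];print(y,w2px(c,P).round(1).tolist())
```

```text
0.0207 [201.48559902 237.26336881] [301.49671636 322.8744646 ]
0.042 [200.09198809 233.6985532 ] [296.34035592 309.68464683]
0.051 [199.487948  232.1534365] [294.10540762 303.96771504]
0.058 [199.01170093 230.93521053] [292.34329343 299.46027897]
0 [[268.6, 231.4], [289.0, 231.5], [288.7, 273.2]]
-0.02 [[267.1, 247.5], [290.0, 247.6], [289.6, 293.5]]
-0.03 [[266.2, 257.1], [290.6, 257.2], [290.1, 305.5]]
-0.04 [[265.2, 268.0], [291.2, 268.0], [290.7, 319.0]]
```

```bash
python3 -m pendant '[0,0,0,0,0,0,0.05,0,0,0,0,0,0,0.05,0,0,0,0,0,0,0.05,0,0,-0.006,0,0,0,0.05,0,0,-0.004,0,0,0,0.05,0,0,0,0,0,0,0.05]';python3 -m pendant '[0,0,-0.004,0,0,0,0.05,0,0,0,0,0,0,0.05]';python3 look.py wrist w4
```

```text
time_s: 4.72
eef_pos: [0.5786, -0.0447, 0.01]
eef_rot: [0.424, -0.425, 0.566, -0.565]
wrist_force: [-0.1, -0.5, 0.6]
opening: 0.586
time_s: 4.97
eef_pos: [0.5789, -0.0448, 0.0063]
eef_rot: [0.424, -0.425, 0.566, -0.565]
wrist_force: [0.1, 1.0, -0.6]
opening: 0.586
t 4.97 pos [ 0.5789 -0.0448  0.0063] yaw -16.21 op 0.5863408113465968 F [ 0.1  1.  -0.6] q6 0.1
```

View pics/w4.png

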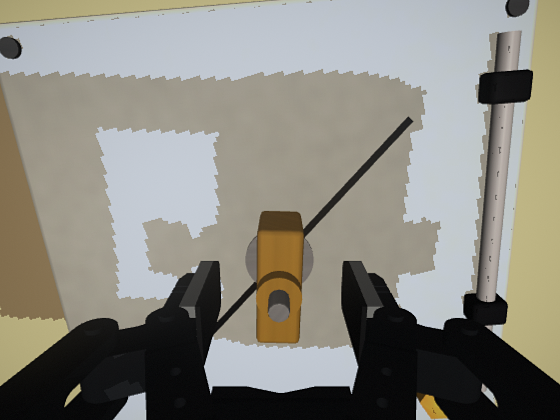

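```bash
python3 -m pendant '[0,0,-0.004,0,0,0,0.05,0,0,-0.003,0,0,0,0.05,0,0,0,0,0,0,0.05]';python3 -m pendant '[0,0,-0.004,0,0,0,0.05,0,0,-0.003,0,0,0,0.05,0,0,0,0,0,0,0.05]';python3 look.py wrist w5
```

```text
time_s: 5.4
eef_pos: [0.5788, -0.0448, -0.0007]
eef_rot: [0.424, -0.425, 0.566, -0.565]
wrist_force: [0.5, -0.2, 0.9]
opening: 0.59
time_s: 5.78
eef_pos: [0.5788, -0.0448, -0.0077]
eef_rot: [0.424, -0.425, 0.566, -0.565]
wrist_force: [-0.1, -0.3, 0.3]
opening: 0.586
t 5.78 pos [ 0.5788 -0.0448 -0.0077] yaw -16.21 op 0.5856845516353429 F [-0.1 -0.3  0.3] q6 0.1
```

View pics/w5.png

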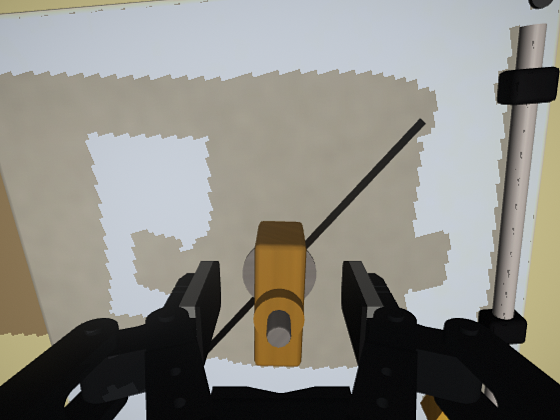

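```bash
python3 -m pendant '[0,0,0,0,0,0,0.01,0,0,0,0,0,0,0.01,0,0,0,0,0,0,0.01,0,0,0,0,0,0,0.01,0,0,0,0,0,0,0.01]'; python3 look.py wrist w6
```

```text
time_s: 6.45
eef_pos: [0.5783, -0.0448, -0.0069]
eef_rot: [0.424, -0.425, 0.566, -0.565]
wrist_force: [-5.3, -0.0, 5.8]
opening: 0.196
t 6.45 pos [ 0.5783 -0.0448 -0.0069] yaw -16.2 op 0.19619792103574007 F [-5.3 -0.   5.8] q6 0.1
```

View pics/w6.png

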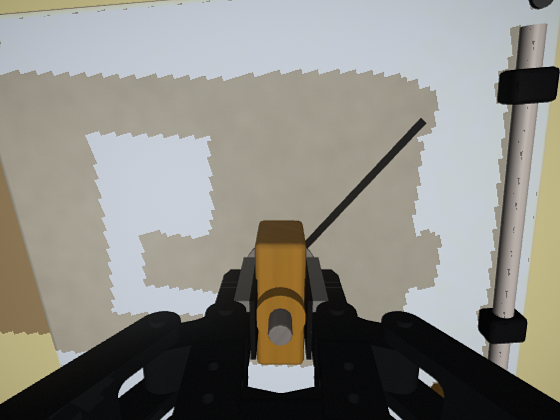

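```bash
python3 -m pendant '[0,0,0,0,0,-7,0.01,0,0,0,0,0,-7,0.01,0,0,0,0,0,-7,0.01,0,0,0,0,0,-7,0.01,0,0,0,0,0,-7,0.01,0,0,0,0,0,-6.5,0.01,0,0,0,0,0,0,0.01,0,0,0,0,0,0,0.01]'; python3 look.py wrist w7
```

```text
time_s: 7.5
eef_pos: [0.5785, -0.045, -0.0069]
eef_rot: [0.196, -0.198, 0.679, -0.679]
wrist_force: [-3.7, -0.4, 5.5]
opening: 0.196
t 7.5 pos [ 0.5785 -0.045  -0.0069] yaw -57.65 op 0.19581597419908078 F [-3.7 -0.4  5.5] q6 41.5
```

View pics/w7.png

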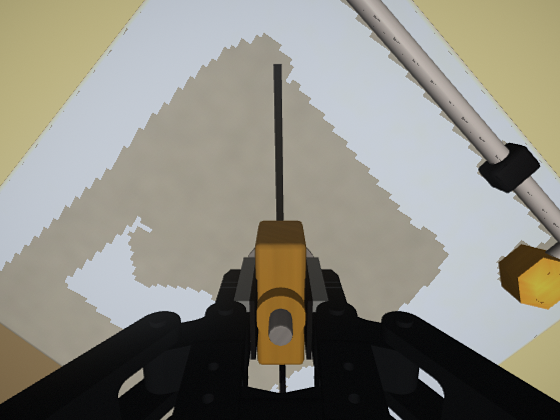

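```bash
python3 -m pendant '[0,0,0,0,0,0,0.06,0,0,0,0,0,0,0.06,0,0,0,0,0,0,0.06,0,0,0.04,0,0,0,0.06,0,0,0.05,0,0,0,0.06,0,0,0.05,0,0,0,0.06,0,0,0.03,0,0,0,0.06,-0.008,0.022,0,0,0,9.2,0.06,-0.008,0.022,0,0,0,9.2,0.06,-0.008,0.022,0,0,0,9.2,0.06,-0.008,0.022,0,0,0,9.2,0.06]'; python3 -m pendant '[-0.008,0.022,0,0,0,9.2,0.06,-0.008,0.022,0,0,0,9.2,0.06,-0.008,0.022,0,0,0,9.2,0.06,-0.008,0.022,0,0,0,9.2,0.06,-0.008,0.022,0,0,0,9.2,0.06,-0.008,0.022,0,0,0,9.2,0.06,-0.008,0.022,0,0,0,9.2,0.06,-0.008,0.022,0,0,0,9.2,0.06,-0.008,0.022,0,0,0,9.2,0.06,-0.008,0.022,0,0,0,9.2,0.06,-0.008,0.022,0,0,0,9.2,0.06,-0.008,0.022,0,0,0,9.2,0.06]'; python3 -m pendant '[0,0,0,0,0,0,0.06,0,0,0,0,0,0,0.06]';python3 look.py wrist w8;python3 look.py top t8;python3 - <<'E'
import cv2
im=cv2.imread('pics/t8.png')[90:240,180:440]; cv2.imwrite('pics/t8c.png',cv2.resize(im,None,fx=3,fy=3,interpolation=cv2.INTER_CUBIC))
E
```

```text
time_s: 8.93
eef_pos: [0.5469, 0.0438, 0.1627]
eef_rot: [0.403, -0.402, 0.581, -0.581]
wrist_force: [-0.1, -0.2, -0.7]
opening: 0.703
time_s: 10.42
eef_pos: [0.4509, 0.3078, 0.1627]
eef_rot: [0.707, -0.707, 0.001, -0.001]
wrist_force: [0.3, 0.2, -0.7]
opening: 0.702
time_s: 10.68
eef_pos: [0.4513, 0.3067, 0.1626]
eef_rot: [-0.707, 0.707, -0.004, 0.004]
wrist_force: [-0.5, -0.4, -0.3]
opening: 0.702
t 10.68 pos [0.4513 0.3067 0.1626] yaw 89.36 op 0.7015651195286658 F [-0.5 -0.4 -0.3] q6 -67.6
t 10.72 pos [0.4514 0.3065 0.1626] yaw 89.35 op 0.698205527729015 F [ 0.3 -0.2 -0.9] q6 -67.6
```

View pics/w8.png

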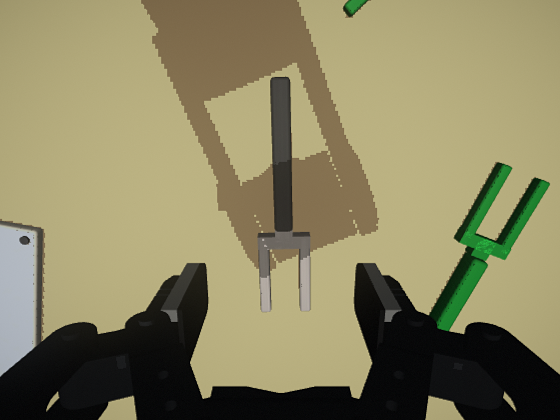

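View pics/t8c.png

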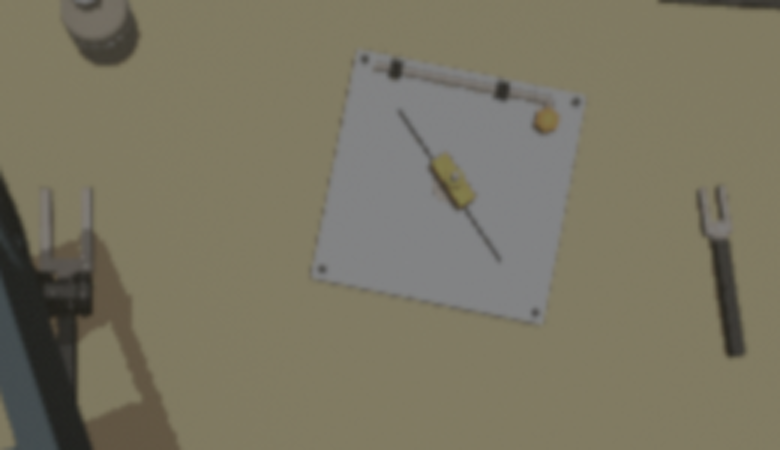

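Run:
```python
from h import *
c=cam("wrist")
h=px2w(c,[(280.5,79),(284.5,229)],.02)[:,:2];p=px2w(c,[(265.5,309),(305.5,309)],.012)[:,:2]
print(h.round(4).tolist(),p.round(4).tolist(),np.linalg.norm(h[1]-h[0]))
g=h.mean(0);t=p.mean(0);d=t-g;print("grip",g,"tip",t,np.linalg.norm(d),np.degrees(np.arctan2(d[1],d[0])))
```

```text
[[0.3665, 0.3073], [0.4917, 0.3095]] [[0.5765, 0.2906], [0.5769, 0.3293]] 0.12525084276350382
grip [0.42908659 0.30842242] tip [0.57672859 0.30999585] 0.14765037574860762 0.6105843686148401
```

```bash
python3 -m pendant '[-0.009,0.002,-0.03,0,0,1.3,0.06,0,0,-0.05,0,0,0,0.06,0,0,-0.05,0,0,0,0.06,0,0,-0.033,0,0,0,0.06,0,0,-0.012,0,0,0,0.06,0,0,-0.005,0,0,0,0.06,0,0,0,0,0,0,0.06]'; python3 look.py wrist w9
```

```text
time_s: 11.65
eef_pos: [0.4432, 0.3093, -0.0163]
eef_rot: [0.707, -0.707, -0.005, 0.004]
wrist_force: [0.2, 0.7, 0.2]
opening: 0.704
t 11.65 pos [ 0.4432  0.3093 -0.0163] yaw 90.76 op 0.7044595570251411 F [0.2 0.7 0.2] q6 -68.4
```

View pics/w9.png

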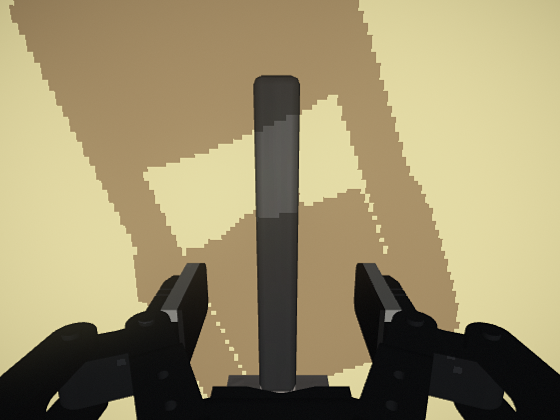

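```bash
python3 -m pendant '[0,-0.0012,-0.003,0,0,0,0.05,0,0,-0.003,0,0,0,0.04,0,0,0,0,0,0,0.03,0,0,0,0,0,0,0.03]'; python3 -m pendant '[0,0,0,0,0,0,0.008,0,0,0,0,0,0,0.008,0,0,0,0,0,0,0.008,0,0,0,0,0,0,0.008]'; python3 look.py wrist w10
```

```text
time_s: 12.2
eef_pos: [0.4422, 0.3079, -0.0233]
eef_rot: [-0.707, 0.707, 0.005, -0.005]
wrist_force: [-0.2, 0.4, -0.2]
opening: 0.35
time_s: 12.7
eef_pos: [0.4424, 0.308, -0.023]
eef_rot: [0.707, -0.707, -0.005, 0.005]
wrist_force: [-0.4, 0.3, 4.5]
opening: 0.171
t 12.7 pos [ 0.4424  0.308  -0.023 ] yaw 90.79 op 0.17113245665450647 F [-0.4  0.3  4.5] q6 -68.6
```

View pics/w10.png

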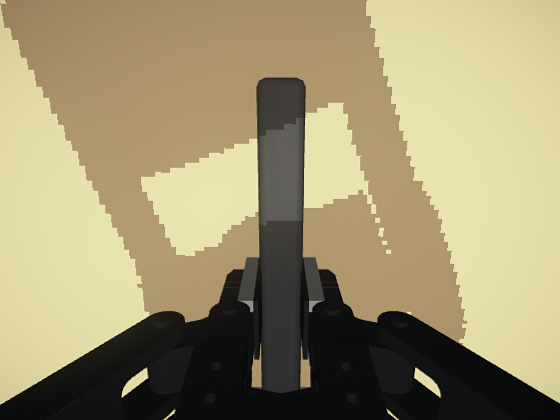

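```bash
python3 -m pendant '[0,0,0.02,0,0,0,0.008,0,0,0.03,0,0,0,0.008,0,0,0.03,0,0,0,0.008,0,0,0.02,0,0,0,0.008,0,0,0,0,0,0,0.008]'; python3 -m pendant '[0.0041,-0.0342,0,0,0,2.7,0.008,0.0041,-0.0342,0,0,0,2.7,0.008,0.0041,-0.0342,0,0,0,2.7,0.008,0.0041,-0.0342,0,0,0,2.7,0.008,0.0041,-0.0342,0,0,0,2.7,0.008,0.0041,-0.0342,0,0,0,2.7,0.008,0.0041,-0.0342,0,0,0,2.7,0.008,0.0041,-0.0342,0,0,0,2.7,0.008,0.0041,-0.0342,0,0,0,2.7,0.008,0.0041,-0.0342,0,0,0,2.7,0.008,0.0041,-0.0342,0,0,0,2.7,0.008,0.0041,-0.0342,0,0,0,2.7,0.008]'; python3 -m pendant '[0,0,0,0,0,0,0.008,0,0,0,0,0,0,0.008,0,0,0,0,0,0,0.008]'; python3 look.py wrist w11; python3 look.py top t11;python3 look.py scene s11
python3 - <<'E'
import cv2
im=cv2.imread('pics/t11.png')[90:240,250:450]; a=cv2.resize(im,None,fx=2.7,fy=2.7,interpolation=cv2.INTER_CUBIC); 
im=cv2.imread('pics/s11.png')[150:310,120:320]; cv2.imwrite('pics/s11c.png',cv2.resize(im,None,fx=3.7,fy=3.7,interpolation=cv2.INTER_CUBIC));cv2.imwrite('pics/t11c.png',a)
E
```

```text
time_s: 13.38
eef_pos: [0.443, 0.3083, 0.0776]
eef_rot: [0.707, -0.707, -0.006, 0.004]
wrist_force: [0.8, -0.3, -3.0]
opening: 0.173
time_s: 14.88
eef_pos: [0.4902, -0.1031, 0.0748]
eef_rot: [0.678, -0.677, -0.202, 0.203]
wrist_force: [0.8, -0.1, -2.8]
opening: 0.174
time_s: 15.25
eef_pos: [0.4907, -0.1013, 0.0759]
eef_rot: [0.678, -0.677, -0.202, 0.203]
wrist_force: [1.1, 0.2, -2.7]
opening: 0.173
t 15.25 pos [ 0.4907 -0.1013  0.0759] yaw 123.23 op 0.17313752772868754 F [ 1.1  0.2 -2.7] q6 -148.5
t 15.3 pos [ 0.4909 -0.1015  0.0762] yaw 123.25 op 0.17259834774871205 F [ 0.3  0.2 -1.4] q6 -148.5
t 15.35 pos [ 0.4911 -0.1016  0.0764] yaw 123.25 op 0.17343445564348586 F [ 0.6  0.2 -2.3] q6 -148.5
```

View pics/t11c.png

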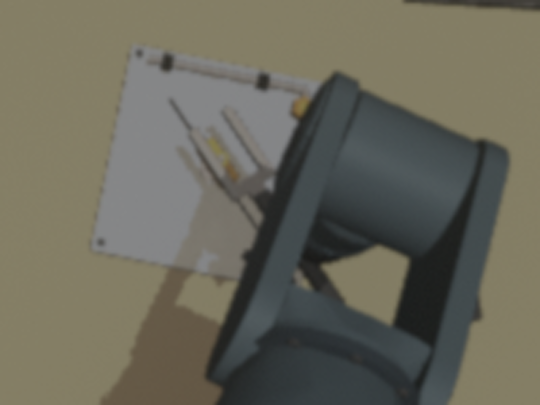

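View pics/s11c.png

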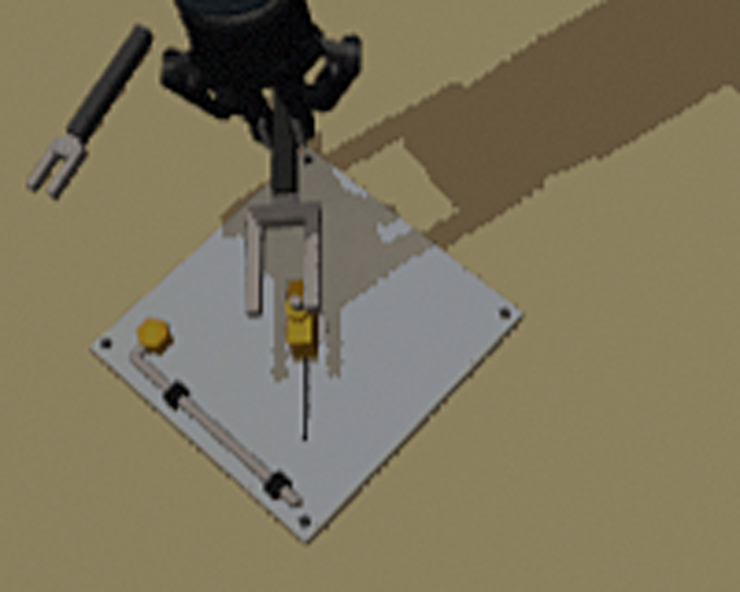

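View pics/w11.png

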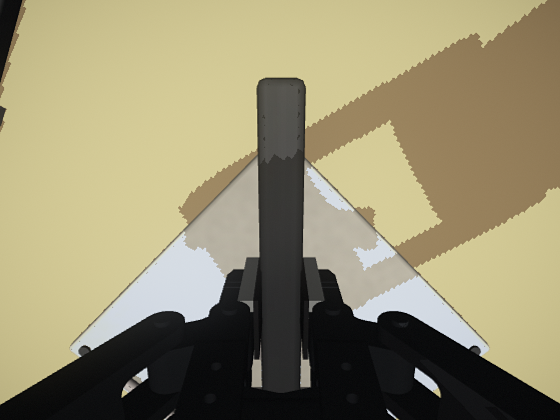

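Run:
```python
from h import *
n=np.array([.579,-.045]);tcp=np.array([.491,-.1016])
a=np.radians(33.2);u=np.array([np.cos(a),np.sin(a)]);v=np.array([-u[1],u[0]])
for name,sc,off in (("scene",3.7,(120,150)),("top",2.7,(250,90))):
  c=cam(name)
  for l in (-24,-14,14,24):
    P=tcp+u*.1345+v*l/1000
    print(name,l,((w2px(c,[[*P,z] for z in (.099,.111)])-off)*sc).round(0).tolist())
print("jaw",tcp+u*.1045)
```

```text
scene -24 [[245.0, 315.0], [241.0, 307.0]]
scene -14 [[261.0, 314.0], [257.0, 306.0]]
scene 14 [[304.0, 311.0], [301.0, 302.0]]
scene 24 [[319.0, 309.0], [316.0, 301.0]]
top -24 [[230.0, 106.0], [232.0, 103.0]]
top -14 [[221.0, 112.0], [223.0, 109.0]]
top 14 [[197.0, 128.0], [198.0, 125.0]]
top 24 [[188.0, 134.0], [189.0, 131.0]]
jaw [ 0.57844187 -0.04437964]
```

```bash
python3 -m pendant '[0,0,-0.02,0,0,0,0.008,0,0,-0.015,0,0,0,0.008,0,0,0,0,0,0,0.008]'; python3 look.py scene s12
python3 - <<'E'
import cv2
im=cv2.imread('pics/s12.png')[150:310,120:320]; cv2.imwrite('pics/s12c.png',cv2.resize(im,None,fx=3.7,fy=3.7,interpolation=cv2.INTER_CUBIC))
E
```

```text
time_s: 15.78
eef_pos: [0.4901, -0.1017, 0.0403]
eef_rot: [0.678, -0.677, -0.201, 0.203]
wrist_force: [1.0, 0.1, -1.8]
opening: 0.166
t 15.78 pos [ 0.4901 -0.1017  0.0403] yaw 123.21 op 0.16570113793740363 F [ 1.   0.1 -1.8] q6 -148.5
```

View pics/s12c.png

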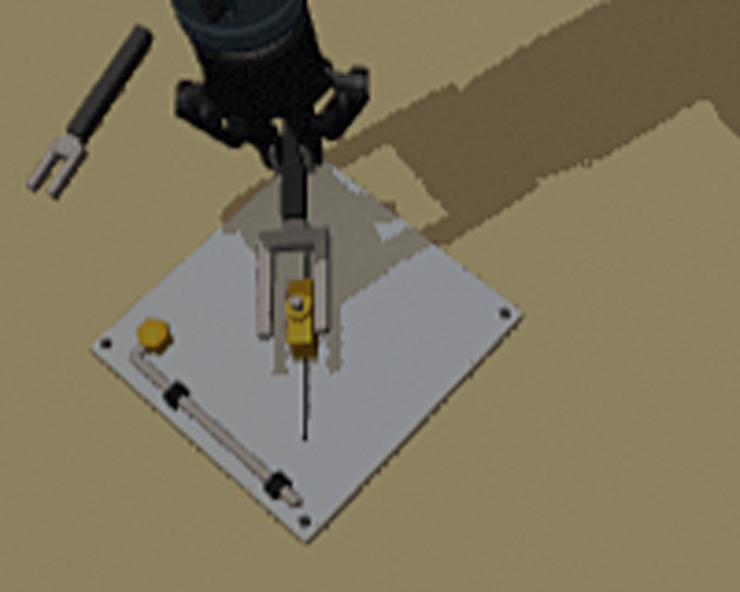

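```bash
python3 -m pendant '[0,0,-0.015,0,0,0,0.008,0,0,-0.010,0,0,0,0.008,0,0,0,0,0,0,0.008]'; python3 -m pendant '[0,0,-0.010,0,0,0,0.008,0,0,-0.008,0,0,0,0.008,0,0,-0.005,0,0,0,0.008,0,0,0,0,0,0,0.008]';python3 look.py scene s13
python3 - <<'E'
import cv2
im=cv2.imread('pics/s13.png')[150:310,120:320]; cv2.imwrite('pics/s13c.png',cv2.resize(im,None,fx=3.7,fy=3.7,interpolation=cv2.INTER_CUBIC))
E
```

```text
time_s: 16.2
eef_pos: [0.4903, -0.1021, 0.0155]
eef_rot: [0.678, -0.677, -0.201, 0.203]
wrist_force: [0.1, 0.7, -2.2]
opening: 0.172
time_s: 16.7
eef_pos: [0.491, -0.1023, -0.0068]
eef_rot: [0.678, -0.677, -0.202, 0.202]
wrist_force: [-0.6, -0.4, -2.3]
opening: 0.165
t 16.7 pos [ 0.491  -0.1023 -0.0068] yaw 123.19 op 0.1648095625339447 F [-0.6 -0.4 -2.3] q6 -148.5
```

View pics/s13c.png

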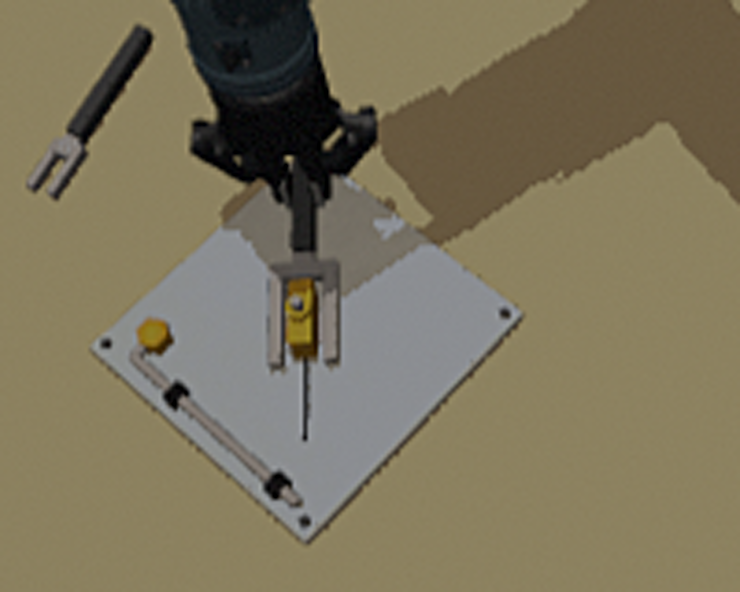

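Run:
```python
import numpy as np
a=np.radians(33.1-9*np.arange(12));p=-.1045*np.c_[np.cos(a),np.sin(a)];print(np.diff(p,axis=0).round(4).tolist())
```

```text
[[-0.0078, 0.0144], [-0.0055, 0.0154], [-0.003, 0.0161], [-0.0005, 0.0164], [0.0021, 0.0163], [0.0046, 0.0157], [0.007, 0.0148], [0.0093, 0.0135], [0.0113, 0.0119], [0.013, 0.01], [0.0144, 0.0078]]
```

```bash
python3 -m pendant '[-0.0078,0.0144,0,0,0,-9,0.008,-0.0055,0.0154,0,0,0,-9,0.008,-0.0030,0.0161,0,0,0,-9,0.008,-0.0005,0.0164,0,0,0,-9,0.008,0.0021,0.0163,0,0,0,-9,0.008,0,0,0,0,0,0,0.008]';python3 look.py scene s14;  python3 - <<'E'
import cv2
im=cv2.imread('pics/s14.png')[150:310,120:320]; cv2.imwrite('pics/s14c.png',cv2.resize(im,None,fx=3.7,fy=3.7,interpolation=cv2.INTER_CUBIC))
E
```

```text
time_s: 17.5
eef_pos: [0.4766, -0.024, -0.006]
eef_rot: [-0.703, 0.704, -0.072, 0.072]
wrist_force: [-2.2, -4.5, -2.4]
opening: 0.176
t 17.5 pos [ 0.4766 -0.024  -0.006 ] yaw 78.37 op 0.17618213624112833 F [-2.2 -4.5 -2.4] q6 -95.4
```

View pics/s14c.png

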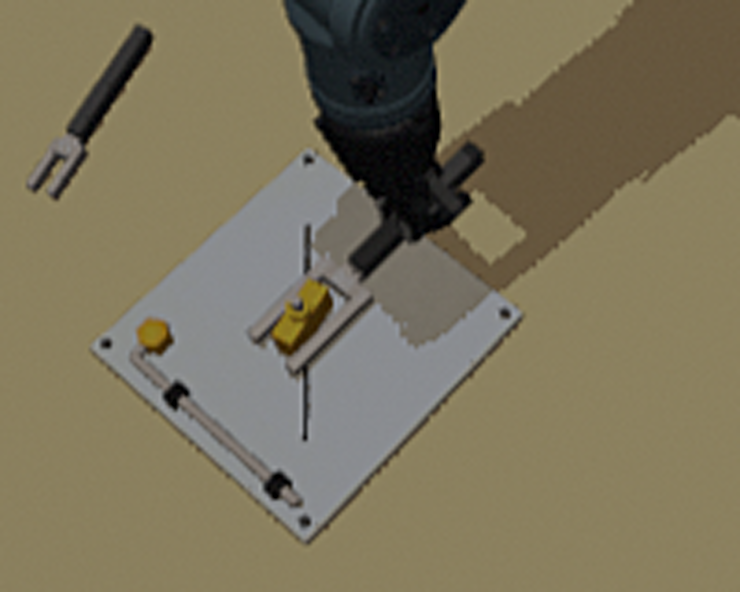

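The nut follows the jaw about 12° behind, as expected, so I carry on.

```bash
python3 -m pendant '[0.0046,0.0157,0,0,0,-9,0.008,0.0070,0.0148,0,0,0,-9,0.008,0.0093,0.0135,0,0,0,-9,0.008,0.0113,0.0119,0,0,0,-9,0.008,0.0130,0.0100,0,0,0,-9,0.008,0.0144,0.0078,0,0,0,-9,0.008,0,0,0,0,0,0,0.008,0,0,0,0,0,0,0.008]';python3 look.py scene s15;  python3 - <<'E'
import cv2
im=cv2.imread('pics/s15.png')[150:310,120:320]; cv2.imwrite('pics/s15c.png',cv2.resize(im,None,fx=3.7,fy=3.7,interpolation=cv2.INTER_CUBIC))
E
```

```text
time_s: 18.55
eef_pos: [0.5355, 0.0494, -0.0065]
eef_rot: [-0.594, 0.595, -0.383, 0.383]
wrist_force: [-4.0, -0.6, -0.2]
opening: 0.172
t 18.55 pos [ 0.5355  0.0494 -0.0065] yaw 24.4 op 0.17192532498663476 F [-4.  -0.6 -0.2] q6 -31.8
```

View pics/s15c.png

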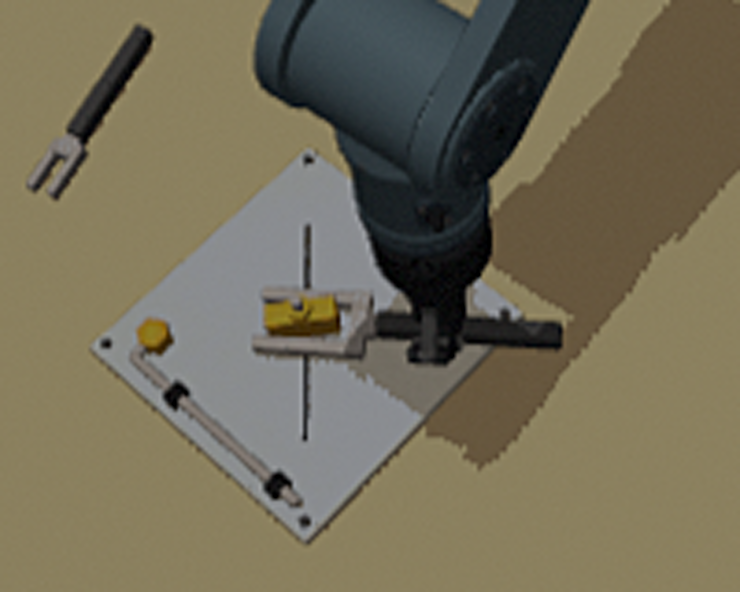

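Run:
```python
from h import *
c=cam("scene")
im=cv2.imread('pics/s15.png')
out=[]
for ang in (-45,-54,-62):
  b=cv2.resize(im[205:260,175:230],None,fx=10,fy=10,interpolation=cv2.INTER_CUBIC)[:, :]
  a=np.radians(ang);u=np.array([np.cos(a),np.sin(a)]);v=np.array([-u[1],u[0]])
  P=[[*(np.array([.579,-.045])+s*u*.025+t*v*.009),.042] for s,t in((1,1),(1,-1),(-1,-1),(-1,1))]
  q=((w2px(c,P)-[175,205]+.5)*10).astype(int); cv2.polylines(b,[q],True,(0,0,255),1); out.append(cv2.resize(b,(260,260)))
cv2.imwrite('pics/s15f.png',np.hstack(out))
```

```text
(no output)
```

View pics/s15f.png

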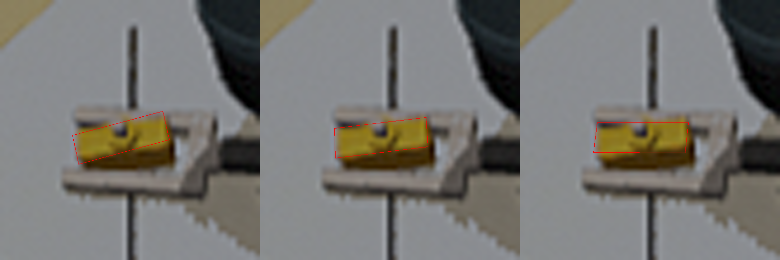

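```bash
python3 -m pendant '[-0.0041,-0.002,0,0,0,2.5,0.008,-0.0041,-0.0021,0,0,0,2.5,0.008,0,0,-0.002,0,0,0,0.008,0,0,-0.002,0,0,0,0.008,0,0,0,0,0,0,0.008]'; python3 -m pendant '[0,0,0,0,0,0,0.03,0,0,0,0,0,0,0.045,0,0,0,0,0,0,0.05,0,0,0,0,0,0,0.05]'; python3 look.py wrist w16
```

```text
time_s: 19.23
eef_pos: [0.5282, 0.0457, -0.0105]
eef_rot: [0.61, -0.61, 0.358, -0.358]
wrist_force: [1.0, -0.1, -2.2]
opening: 0.163
time_s: 19.73
eef_pos: [0.5282, 0.0457, -0.0102]
eef_rot: [0.61, -0.61, 0.358, -0.358]
wrist_force: [-1.1, -0.1, -0.5]
opening: 0.584
t 19.73 pos [ 0.5282  0.0457 -0.0102] yaw 29.19 op 0.5836047471481379 F [-1.1 -0.1 -0.5] q6 -37.1
```

View pics/w16.png

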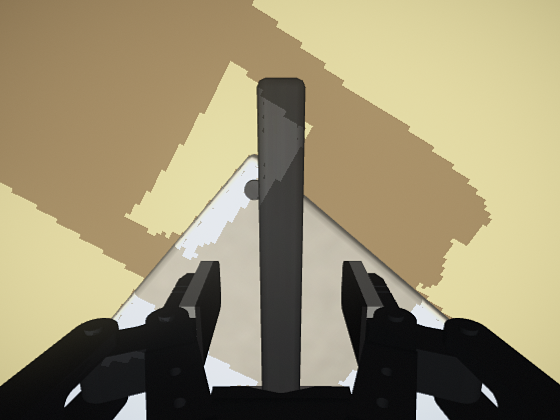

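The fingers are clear of the handle, so I lift away and back and check.

```bash
python3 -m pendant '[0,0,0.03,0,0,0,0.05,0,0,0.05,0,0,0,0.05,0,0,0.05,0,0,0,0.05,0,0,0.05,0,0,0,0.05,-0.03,0.01,0.03,0,0,0,0.05,-0.03,0.02,0,0,0,0,0.05,-0.03,0.02,0,0,0,0,0.05,-0.03,0.02,0,0,0,0,0.05,0,0,0,0,0,0,0.05,0,0,0,0,0,0,0.05]'; python3 look.py scene s17; python3 look.py top t17
python3 - <<'E'
import cv2
im=cv2.imread('pics/t17.png')[90:240,180:440]; cv2.imwrite('pics/t17c.png',cv2.resize(im,None,fx=3,fy=3,interpolation=cv2.INTER_CUBIC))
im=cv2.imread('pics/s17.png')[150:310,120:320]; cv2.imwrite('pics/s17c.png',cv2.resize(im,None,fx=3.7,fy=3.7,interpolation=cv2.INTER_CUBIC))
E
```

```text
time_s: 21.02
eef_pos: [0.4087, 0.1155, 0.2]
eef_rot: [0.61, -0.61, 0.357, -0.358]
wrist_force: [-0.3, 0.2, -0.9]
opening: 0.585
t 21.02 pos [0.4087 0.1155 0.2   ] yaw 29.21 op 0.5852969173758944 F [-0.3  0.2 -0.9] q6 -29.5
t 21.07 pos [0.4089 0.1153 0.2   ] yaw 29.18 op 0.5856662610635665 F [-0.  -0.6  0.1] q6 -29.5
```

View pics/s17c.png

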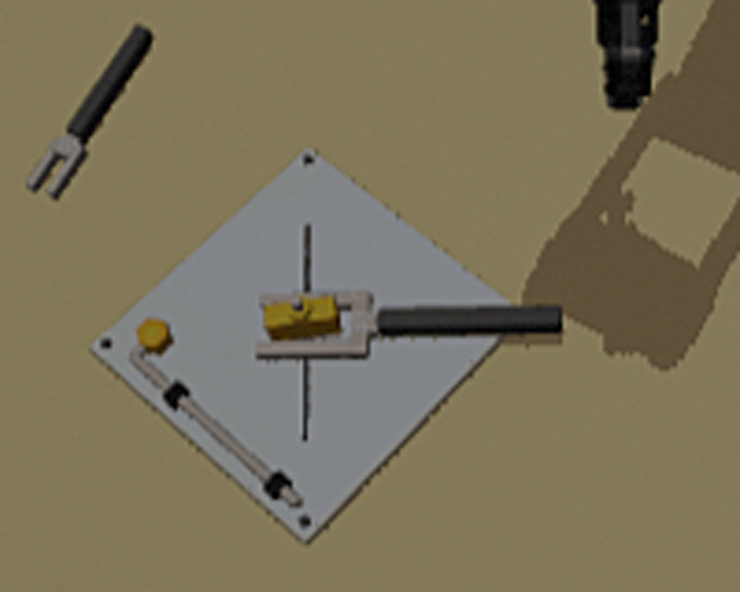

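View pics/t17c.png

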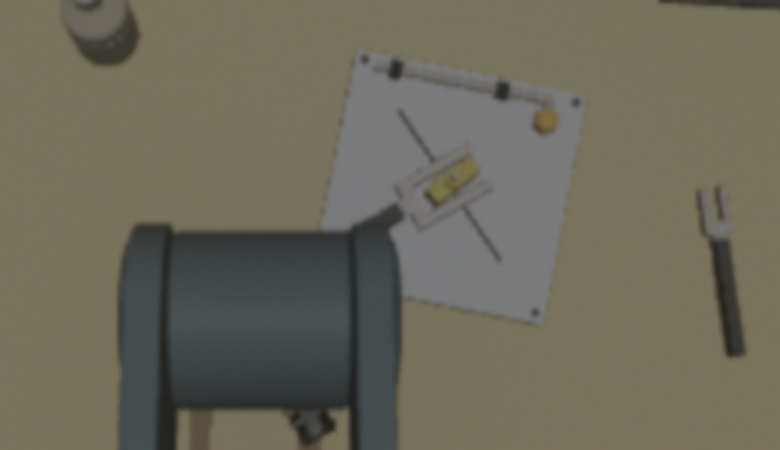

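```bash
python3 -c "
from bench import ctrl
print(ctrl.hand_in())"
```

```text
the job is handed in; nothing more can be done
None
```

I ran the nut finger-tight with the fingers, turning it about 41° clockwise until it lined up with the scribed line. I then lowered the larger wrench over it and turned the wrench about 99°. With the play in the jaw, that drove the nut on about 87°. After that I backed the wrench off 5°, set it down on the deck, let go and lifted clear. The job was handed in at about 21 s; no verdict was reported.

- **Last checks:** the final pictures show the nut square across the line, within a few degrees. The wrench lies flat round it, the gripper is clear of everything, and the small wrench and bottle look unmoved. Only an edge of the tube rack was in the crops I viewed, but the arm never went near it. I judged the nut angle from an overlay on the picture, not from a joint reading.
- **Disagreement:** the fingertips really end about 30 mm short of the stated TCP. My first attempt to grip the nut closed above it, round the stub, without gripping anything or showing a noticeable force. I measured the offset in the wrist picture, went 28 mm lower in small steps while watching the force, and allowed for it from then on.

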